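Switch on the bench grinder at its guarded toggle

ROBOT

A 6-joint arm with a two-finger parallel gripper is mounted at the origin on the work surface. World frame = base frame: x ahead of the robot, y to its left, z up, the work surface at z = 0. Lengths are in mm, angles in degrees, forces in N, time in s.
With the tool pointing down it reaches from about 350 to 850 mm from the base axis. Payload 8.1 kg.
Tool frame: the origin (TCP) lies at the very end of the fingers, on their centre line; the grasp point (between the pads) lies r.tcp_to_grasp behind it (r.tcp_to_grasp is the distance from the TCP to the grasp point, in mm); z points along the fingers, y is the line along which they close (so a half turn about z gives the same grasp; the last joint's range is limited). The gripper opens to 85 mm and grips with 20 to 120 N. Pads are 22 mm wide; open, the fingers measure 114 mm over their backs; the gripper's body (76 mm by 85 mm) begins 54 mm behind the grasp point. The pads swing forward as they close: fully open they stand 13 mm farther back than shut.
Start: joints at [60.539, 7.471, 85.268, -0, 87.261, -4.893], TCP at [249.448, 545.693, 231.292] pointing down, gripper open.
Joint ranges: [-169.43, 169.43], [-51.17, 129.36], [1.28, 143.12], [-76.62, 256.62], [0, 156.53], [-152.29, 152.29]. Speed limits (degrees/s): [136.94, 136.94, 159.86, 180, 180, 180].

INTERFACE

Orientations are given as [roll, pitch, yaw] about the fixed x, y, z axes, in that order (R = Rz(yaw) Ry(pitch) Rx(roll)).
In Python, from bench import r gives the robot as it stands.
- The arm moves only by the shell command python3 -m handwheel 'ROWS' [OPENING] [FORCE]. ROWS is JSON, a list of rows, each a list of 4 numbers: the shift along the tool's x, y, z in m, then the turn about the tool's z in degrees. A call has 1 to 10 rows; each row shifts and turns the commanded pose from where the row before left it, along the tool's axes as they then stand; what a row does not reach is not made up. A row lasts 1/10 s, in which the tool goes at most 50 mm and 8.59 degrees, less where a joint would pass 70% of its speed; a pose out of reach is approached as far as the arm can. A call is refused whole if a number of a shift passes 0.05 or a number of a turn 8.59, either way. A call with a gripper value outside its range is refused whole. OPENING is the finger opening in m, from 0 to 0.0854, set as the call begins (- or left out, the last holds). The fingers move at their own pace and stop on an object; FORCE is the grip in N (left out, the last holds). Time passes only in rows, so rows that do not move let the fingers close. It gives the time, the measured TCP pose, the force, the opening and the grip force at its end, in the units of the state.
- r.sense(): the state, without advancing time (a new reading comes with each control period).
- r.snapshot(name): name is "scene" or "top"; returns the picture (420x560x3 uint8, red, green, blue); there is no depth.
- r.camera_params(name): a dict with "fx", "fy", "cx", "cy" (pixels), "R" (3x3) and "t" (3): a world point X has camera coordinates R X + t. Camera axes: x right, y down, z forward; pixel columns grow to the right and rows downward; lengths in mm; the calibration is good to about 2 mm. A picture is of the moment at which its call begins. camera_params takes no time and is no camera call.
- r.hand_in(): hands the job in; it is judged then, once.
The state is a dict: "time": time; "joint_pos": joint angles; "qd": joint speeds; "joint_efforts": joint torques, N m; "tool_pos": TCP position; "tcp_rot": TCP orientation; "ft_force": force on the tool from outside, world axes, zero at the start; "wrist_torque": the same for the moment, N m; "finger_gap": finger opening in mm; "grip_force": force on a finger pad.
Only numpy, scipy, OpenCV 4.12 (cv2) and the standard library are available. Lean on these libraries where they do the work, as an engineer would, in place of code of your own. Each camera call takes 0.05 s, during which the arm holds its last target. There are 200 camera calls.

TASK

Switch the bench grinder on at its guarded toggle: lift the clear hinged guard with a finger under its front tab, push the toggle beneath fully over to the hinge side while the guard is up, then let the guard drop shut over it. Push only, and gently: grip nothing, do not press the buttons of the other box, and leave the things lying about where they are.

Things in the scene. Friction and masses are not known exactly. Their poses are not given: they have to be found in the camera images.
- switch_box: grey steel switch box fixed to the bench, 120 mm (x) by 110 mm (y), its flat top panel 60 mm above the bench; origin at the centre of its underside, +x from its front (tab side, roughly to the robot's right, the way the grinder faces) to its back (hinge side), z up. It carries a black toggle under a clear hinged guard. A conduit leaves its back at 30 mm height.
- guard_tab (a point): middle of the underside of the guard's lift tab, a flat aluminium tongue 44 mm wide, 3 mm thick that reaches 31 mm forward from the guard's front lip. Guard shut: 63.5 mm before the box's centre and 82 mm above the bench; the tab's front edge (rolled, 4 mm thick) is 81 mm before the box's centre and so juts 19 mm beyond the box's front: there is free space down to the bench below that part. The point turns with the guard.
- guard (a joint): angle of the guard, rad: 0 shut, up to 1.4 raised. Clear hood with metal-rimmed roof, 78 mm long (x), 76 mm wide (70 mm inside), roof 49 mm above the panel (46 inside), cheeks on both sides, an aluminium front lip down to 22 mm above the panel, open below. Hinge axis along the box's y, at its back, 30 mm behind the box's centre, 10 mm above the panel. A weak spring and its weight (60 g) close it from any angle as soon as nothing holds it up; lifting the tab takes about 1 N.
- hinge_axis (a point): middle of the guard's hinge axis, on the box: 30 mm behind its centre, 70 mm above the bench.
- toggle (a joint): angle of the toggle, rad: 0 off (leaning 0.4 rad to the front, the tab side), 0.8 fully on (leaning 0.4 rad to the back, the hinge side). It stays where it is left; about 2 N at its tip moves it.
- toggle_tip (a point): tip of the toggle, a round black bat 37 mm long, 11 mm thick at its tip and 8 mm lower down, pivoting 18 mm before the box's centre, 4 mm above the panel, in the middle of the hood's width; in a bushing 22 mm across and 8 mm high. Off, the tip is 32 mm before the box's centre and 38 mm above the panel; on, 4 mm before the box's centre at the same height.
- button_box: grey push-button box fixed to the bench beside the switch box, 85 by 110 mm, 50 mm high, with two black round buttons standing some 20 mm above its top: not part of the job.
- button_a (a joint): travel of its smaller button (m), 0 = up, 0.006 = pressed.
- button_b (a joint): travel of its larger button (m), 0 = up, 0.006 = pressed.
- workpiece: loose steel block with two holes, 70 x 32 x 22 mm, origin under its centre; bystander.
- bushing: loose steel ring, 38 mm across, 28 mm high, origin under its centre; bystander, stands between the two boxes.
- quench_cup: loose metal cup, 84 mm across, 85 mm high, origin under its centre; bystander.
- oil_can: loose can, 52 mm across, 110 mm high, origin under its centre; bystander.
- spanner: loose flat spanner, 170 mm long, lying; bystander.
- wire_brush: loose hand brush, 200 mm long, lying; bystander.
- dresser: loose wheel dresser, 205 mm long, lying; bystander.

How it is judged:
By the outcome, as a careful person would: the job done as asked, in the order asked, and still so for the second after the job is handed in, with the robot touching nothing.
It also fails if it takes over 38 s, if anything falls off the work surface, if the arm or the gripper's body presses on something with over 40 N, if the wrist force passes 120 N, or if a joint passes its speed limit or range.

## Working session

There is one attempt and no reset: what is moved stays moved. The work goes in short steps, Python scripts to look and compute and a shell command to move; the robot and the scene stay as the last step left them, time stands still between calls to the robot, and variables do not carry over. Pictures are saved under pics/ and viewed, at most 10 in all, crops included, and the job is handed in when it is done.

```bash
mkdir -p pics; python3 - <<'E'
from bench import r
import cv2
for n in("scene","top"):
    cv2.imwrite(f"pics/{n}0.png",cv2.resize(r.snapshot(n)[:,:,::-1],(800,600),interpolation=cv2.INTER_CUBIC))
    p=r.camera_params(n);print(n,p)
s=r.sense();print(s['tool_pos'],s['tcp_rot'],s['time'],r.tcp_to_grasp)
E
```

```text
scene {'fx': 507.3188725031857, 'fy': 507.3188725031857, 'cx': 277.9917612873637, 'cy': 206.38984858014177, 'R': array([[ 0.88274708,  0.46979198, -0.007286  ],
       [ 0.3396    , -0.64867724, -0.68109447],
       [-0.32469898,  0.59875983, -0.7321593 ]]), 't': array([-497.16508291,  -97.72706002, 1425.8688467 ])}
top {'fx': 475.6045745927615, 'fy': 475.6045745927615, 'cx': 278.68447563082594, 'cy': 216.3617450301616, 'R': array([[-0.0088942 , -0.99987494,  0.01307671],
       [-0.99214545,  0.00719219, -0.12488265],
       [ 0.12477298, -0.01408473, -0.99208534]]), 't': array([   5.72384237,  582.5067928 , 1028.68775098])}
[249.21457508 545.25385441 230.32795729] [-1.79903505e+02 -7.75503428e-03  1.55431898e+02] 0.1 18.700000000000003
```

View pics/scene0.png

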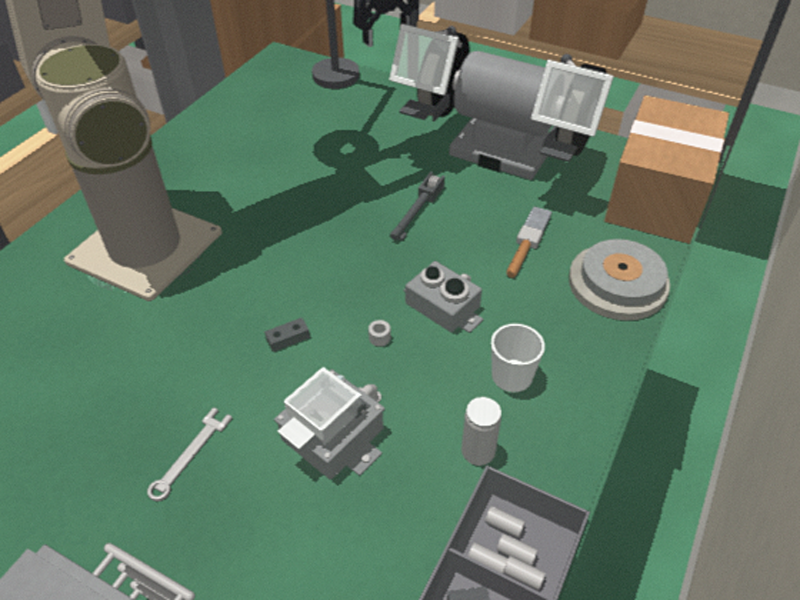

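View pics/top0.png

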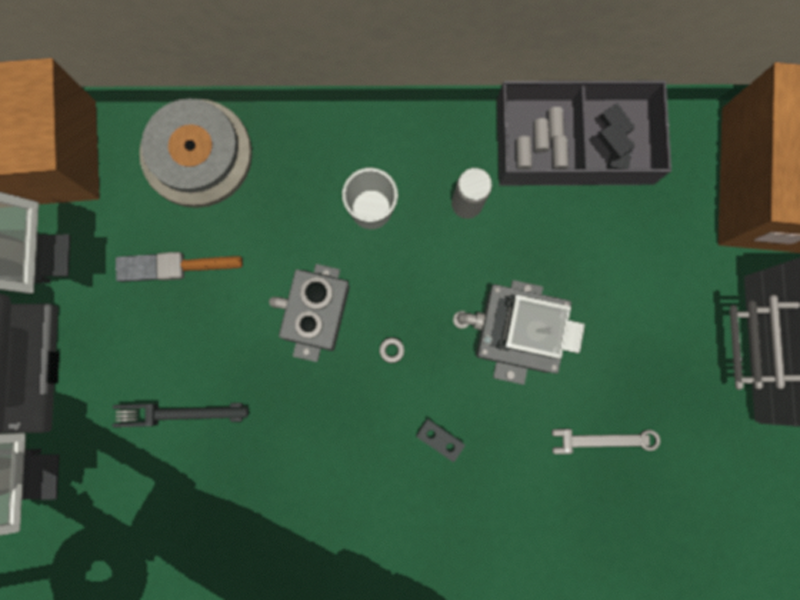

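The top view shows the switch box near (525,330), with its tab at (573,336) pointing right (world -y). The button box is at (314,310), the ring at (392,350). I'll enlarge both views of the switch box.

```bash
python3 - <<'E'
import cv2,numpy as np
from bench import r
a=r.snapshot("top")[185:275,310:420,::-1];b=r.snapshot("scene")[250:340,180:290,::-1]
f=lambda i:cv2.resize(i,None,fx=7,fy=6.5,interpolation=cv2.INTER_CUBIC)
f=lambda i:cv2.resize(i,(770,630)) 
a=cv2.resize(a,(660,540),interpolation=cv2.INTER_CUBIC);b=cv2.resize(b,(660,540),interpolation=cv2.INTER_CUBIC)
cv2.imwrite("pics/t1.png",a);cv2.imwrite("pics/s1.png",b)
E
```

```text
(no output)
```

View pics/t1.png

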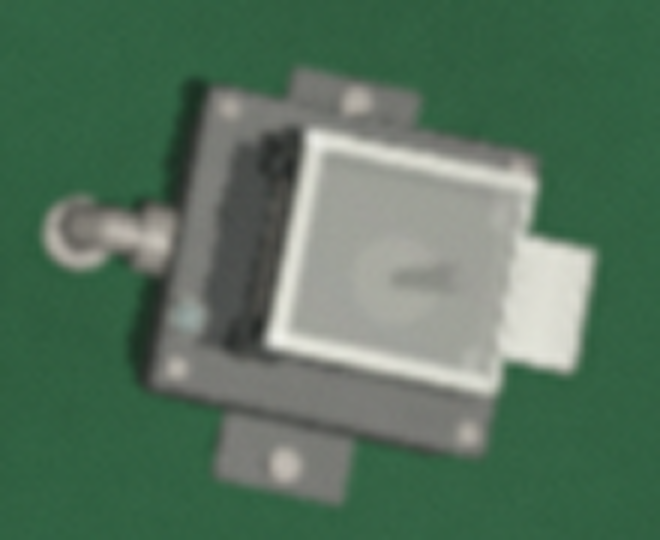

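View pics/s1.png

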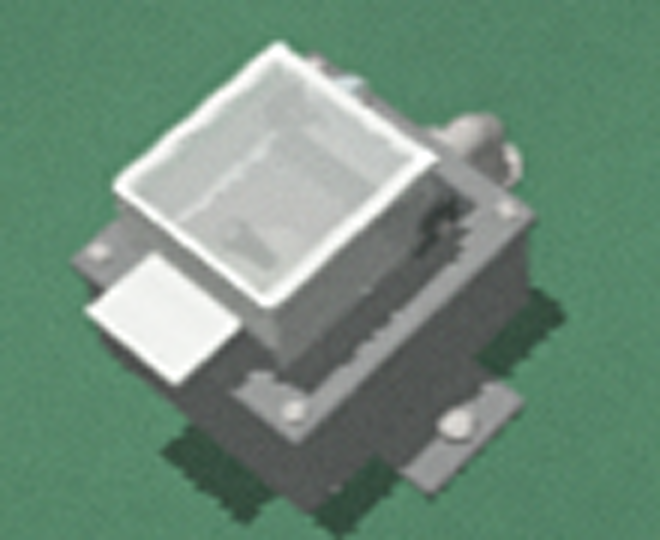

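The crops resolve the box-top corners, roof corners and tab corners in both views, and the toggle leans to the tab side (off). Next I fit the box pose to them.

```bash
cat > h.py <<'E'
import numpy as np
from bench import r
def proj(n,X):
    p=r.camera_params(n);c=np.atleast_2d(X)@p['R'].T+p['t']
    return np.c_[p['fx']*c[:,0]/c[:,2]+p['cx'],p['fy']*c[:,1]/c[:,2]+p['cy']]
def W(q,P):
    c,s=np.cos(q[2]),np.sin(q[2]);P=np.atleast_2d(np.array(P,float))
    return np.c_[q[0]+c*P[:,0]-s*P[:,1],q[1]+s*P[:,0]+c*P[:,1],P[:,2]]
E
python3 - <<'E'
from h import *
from scipy.optimize import least_squares
T=[(205,85,60,-55,60),(540,155,-60,-55,60),(487,455,-60,55,60),(150,388,60,55,60),(597,247,-81,-22,84),(575,373,-81,22,84),(540,185,-50,-38,109),(495,393,-50,38,109)]
S=[(72,262,-60,55,60),(295,440,-60,-55,60),(535,215,60,-55,60),(85,312,-81,22,84),(178,383,-81,-22,84),(115,187,-50,38,109),(270,305,-50,-38,109)]
T=np.array(T,float);S=np.array(S,float)
f=lambda q:np.r_[proj("top",W(q,T[:,2:]))-T[:,:2]/6-[310,185],proj("scene",W(q,S[:,2:]))-S[:,:2]/6-[180,250]].ravel()
o=least_squares(f,[500,-100,1.6]);q=o.x
print(q,np.degrees(q[2]));print(o.fun.reshape(-1,2).round(1).tolist())
ang=np.degrees(q[2])
for n,P in dict(tab=(-63.5,0,82),tabfront=(-81,0,82),hinge=(30,0,70),tip=(-32,0,98)).items():print(n,W(q,P).round(1))
s=r.sense();print(s['tool_pos'],s['tcp_rot'],s['time'],s['joint_pos'])
E
```

```text
[ 550.37610663 -194.49222765    1.35569412] 77.67555114913407
[[1.9, -0.1], [-0.4, -0.6], [-0.3, -1.5], [1.7, -1.7], [0.0, -0.6], [0.2, -1.5], [-0.3, -2.0], [0.9, -1.1], [-0.4, -1.7], [-0.4, -1.8], [-1.6, -2.1], [-0.6, -1.1], [-1.0, -0.8], [-1.4, -1.1], [-0.8, -0.3]]
tab [[ 536.8 -256.5   82. ]]
tabfront [[ 533.1 -273.6   82. ]]
hinge [[ 556.8 -165.2   70. ]]
tip [[ 543.5 -225.8   98. ]]
[249.27532127 545.40320478 230.63078426] [-1.79933821e+02 -5.83037806e-03  1.55431498e+02] 0.2 [ 6.05393318e+01  7.50047095e+00  8.53048907e+01  1.65523582e-04
  8.72610736e+01 -4.89217706e+00]
```

```bash
cat >> h.py <<'E'
Q=[550.4,-194.5,1.3557]
def inbox():
    s=r.sense();d=s['tool_pos'][:2]-np.array(Q[:2]);c,n=np.cos(Q[2]),np.sin(Q[2])
    print('t',s['time'],'box xyz',np.round([c*d[0]+n*d[1],-n*d[0]+c*d[1],s['tool_pos'][2]],1),'rot',np.round(s['tcp_rot'],2),'F',np.round(s['ft_force'],1),'gap',s['finger_gap'])
E
python3 -m handwheel '[[0,0,0,-6.1],[0,0,0,-6.1],[0,0,0,0]]'; python3 -c "
from h import *
inbox()"
```

```text
time: 0.5
tool_pos: [249.4, 545.6, 231.0]
tcp_rot: [-180.0, -0.0, 167.7]
ft_force: [-0.4, 0.4, 0.7]
finger_gap: 85.9
grip_force: 0.0
t 0.5 box xyz [658.7 452.1 231. ] rot [-1.7997e+02 -1.0000e-02  1.6773e+02] F [-0.4  0.4  0.7] gap 85.91961927506749
```

```bash
python3 -m handwheel '[[-0.0226,-0.0414,0,0],[-0.0226,-0.0414,0,0],[-0.0226,-0.0414,0,0],[-0.0226,-0.0414,0,0],[-0.0226,-0.0414,0,0],[-0.0226,-0.0414,0,0],[-0.0226,-0.0414,0,0],[-0.0226,-0.0414,0,0],[-0.0226,-0.0414,0,0],[-0.0226,-0.0414,0,0]]'; python3 -m handwheel '[[-0.0226,-0.0414,0,0],[-0.0226,-0.0414,0,0],[-0.0226,-0.0414,0,0],[-0.0226,-0.0414,0,0],[-0.0226,-0.0414,0,0],[-0.0226,-0.0414,0,0],[-0.0226,-0.0414,0,0],[-0.0226,-0.0414,0,0],[-0.0226,-0.0414,0,0],[-0.0226,-0.0414,0,0]]';python3 -c "
from h import *
inbox()"
```

```text
time: 1.5
tool_pos: [381.6, 91.1, 231.5]
tcp_rot: [180.0, 0.1, 167.4]
ft_force: [1.8, -0.5, 0.2]
finger_gap: 85.3
grip_force: 0.0
time: 2.5
tool_pos: [513.8, -361.9, 231.0]
tcp_rot: [180.0, -0.0, 167.4]
ft_force: [0.1, 1.1, 0.8]
finger_gap: 85.2
grip_force: 0.0
t 2.5 box xyz [-171.3    0.   231. ] rot [179.99  -0.   167.41] F [0.1 1.1 0.8] gap 85.22695959020602
```

```bash
python3 -m handwheel '[[0,0,0.04,0],[0,0,0.04,0],[0,0,0.04,0],[0,0,0.035,0],[0,0,0,0],[0,0,0,0]]'; python3 - <<'E'
from h import *
import cv2
inbox()
b=r.snapshot("scene")[200:340,110:290,::-1];b=cv2.resize(b,(770,600),interpolation=cv2.INTER_CUBIC)
a=r.snapshot("top")[165:295,300:460,::-1];cv2.imwrite("pics/t2.png",cv2.resize(a,(738,600),interpolation=cv2.INTER_CUBIC))
cv2.imwrite("pics/s2.png",b)
E
```

```text
time: 3.1
tool_pos: [513.3, -359.6, 76.3]
tcp_rot: [180.0, -0.1, 167.5]
ft_force: [-0.1, -0.4, 0.5]
finger_gap: 85.5
grip_force: 0.0
t 3.1 box xyz [-169.2    1.    76.3] rot [ 1.7996e+02 -8.0000e-02  1.6753e+02] F [-0.1 -0.4  0.5] gap 85.45995548722621
```

View pics/s2.png

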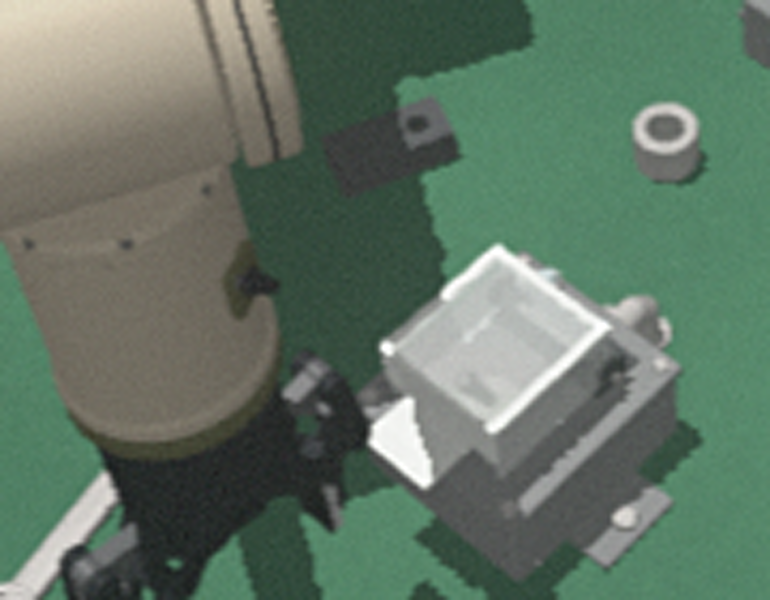

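View pics/t2.png

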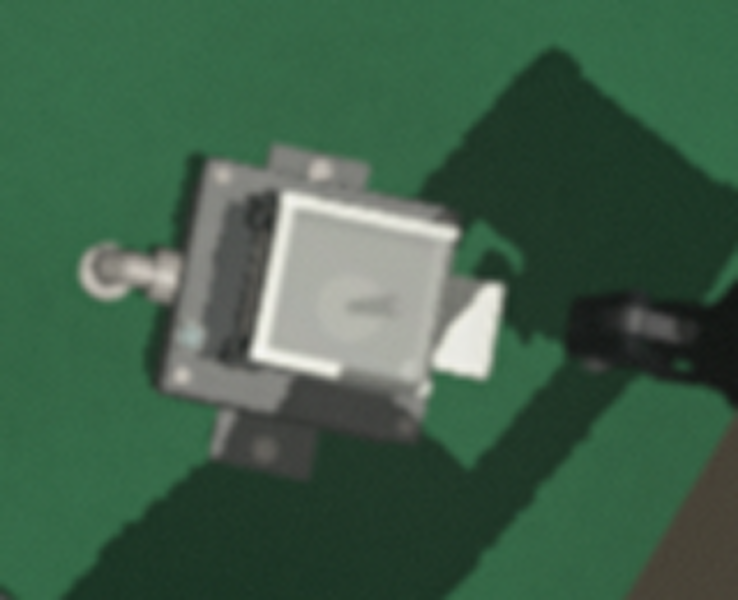

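The scene crop shows the open gripper in front of the tab: the +x finger has its narrow tip at (335,525) and bulges outward at the knuckle, near (365,430), with the knuckle top at (310,355). I need its profile in tool coordinates.

```bash
python3 - <<'E'
from h import *
def ray(n,px,y):
    p=r.camera_params(n);d=p['R'].T@np.array([(px[0]-p['cx'])/p['fx'],(px[1]-p['cy'])/p['fy'],1]);o=-p['R'].T@p['t']
    by=np.array([-np.sin(Q[2]),np.cos(Q[2]),0]);bx=np.array([np.cos(Q[2]),np.sin(Q[2]),0])
    X=o+d*((y-by@(o-np.r_[Q[:2],0]))/(by@d));return bx@(X-np.r_[Q[:2],0])+169.2,X[2]-76.3
for nm,c in dict(tip=(335,525),tipout=(340,490),bulge=(370,440),b2=(355,390),ktop=(312,352)).items():
    u=np.array(c)/4.28+[110,200]
    print(nm,[np.round(ray("scene",u,y),1).tolist() for y in(-10,1,12)])
# top: outermost x if at height 76.3+h
p=r.camera_params("top");o=-p['R'].T@p['t'];u=(300+568/4.61,165+330/4.61)
d=p['R'].T@np.array([(u[0]-p['cx'])/p['fx'],(u[1]-p['cy'])/p['fy'],1])
for h in(0,40,60):
    X=o+d*((76.3+h-o[2])/d[2]);e=X[:2]-Q[:2];print(h,np.cos(Q[2])*e[0]+np.sin(Q[2])*e[1]+169.2, -np.sin(Q[2])*e[0]+np.cos(Q[2])*e[1])
E
```

```text
tip [[44.9, 14.0], [51.3, -6.7], [57.6, -27.3]]
tipout [[52.0, 35.6], [58.5, 15.4], [65.0, -4.8]]
bulge [[73.3, 51.4], [80.3, 31.6], [87.4, 11.8]]
b2 [[71.6, 93.9], [78.6, 75.1], [85.6, 56.3]]
ktop [[55.5, 141.1], [62.0, 123.4], [68.6, 105.7]]
0 53.178142997410845 -5.905400485803316
40 64.98578065760742 -0.03323379467679288
60 70.88959948770572 2.9028495508864687
```

```bash
python3 - <<'E'
from h import *
import cv2
b=r.snapshot("scene")[265:340,115:215,::-1];cv2.imwrite("pics/s3.png",cv2.resize(cv2.convertScaleAbs(b,alpha=2.2,beta=20),(800,600),interpolation=cv2.INTER_CUBIC))
E
```

```text
(no output)
```

View pics/s3.png

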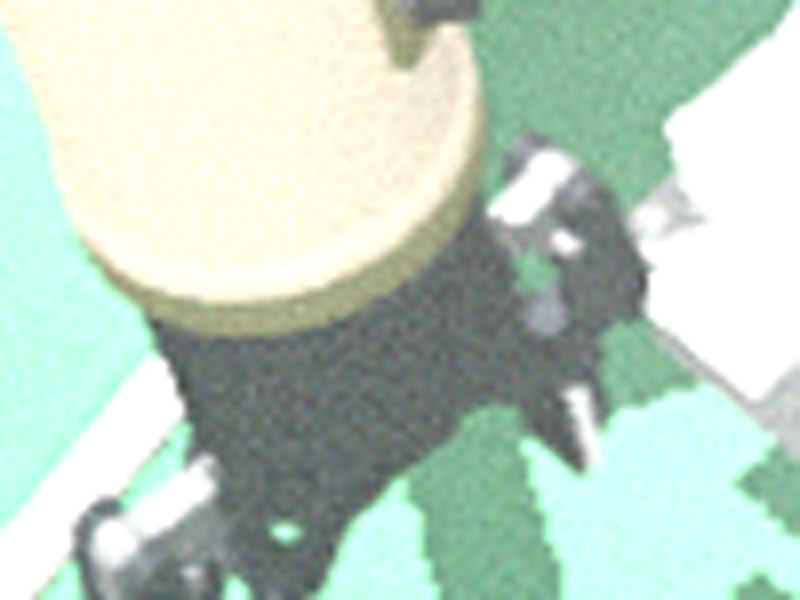

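The finger's back is about 50 mm out at the tip. It bulges to about 75 mm, near vertical, between roughly 40 and 80 mm above the tip, and slopes back inward above that, so that part faces up. I'll dip the tip close to the bench, put the upper bulge against and under the tab edge, and lift along the arc.

```bash
python3 -m handwheel '[[0,0,0.034,0],[0,0,0.032,0],[0,0,0,0],[0,0,0,0]]' >/dev/null; python3 -c "
from h import *
inbox()"; python3 -m handwheel '[[0,0.004,0,0],[0,0.004,0,0],[0,0.002,0,0],[0,0,0,0]]' ; python3 -c "
from h import *
inbox()"
```

```text
t 3.65 box xyz [-169.7    0.    11.9] rot [-1.7998e+02  5.0000e-02  1.6762e+02] F [ 0.8 -0.9  1.1] gap 85.3919889127518
time: 4.05
tool_pos: [516.4, -350.0, 11.3]
tcp_rot: [-180.0, 0.1, 167.7]
ft_force: [0.3, 0.0, -0.2]
finger_gap: 85.4
grip_force: 0.0
t 4.05 box xyz [-159.2    0.    11.3] rot [-1.7997e+02  7.0000e-02  1.6766e+02] F [ 0.3  0.  -0.2] gap 85.41212686894082
```

```bash
for i in 1 ; do python3 -m handwheel '[[0,0.003,0,0],[0,0.003,0,0],[0,0,0,0]]'|grep -E "pos|force"; python3 -m handwheel '[[0,0.003,0,0],[0,0.002,0,0],[0,0,0,0]]'|grep -E "pos|ft_"; done; python3 -c "
from h import *
inbox()"
```

```text
tool_pos: [517.3, -344.9, 10.7]
ft_force: [-0.4, -3.4, 0.0]
grip_force: 0.0
tool_pos: [517.7, -344.7, 12.2]
ft_force: [-7.7, -23.1, 2.0]
t 4.65 box xyz [-1.537e+02 -1.000e-01  1.220e+01] rot [-1.7958e+02  1.6000e-01  1.6754e+02] F [ -7.7 -23.1   2. ] gap 85.45534456919545
```

```bash
python3 -m handwheel '[[0,-0.004,0,0],[0,0.0,-0.004,0],[0,0.0,-0.006,0]]'|grep -E "pos|ft_"; python3 -c "
from h import *
inbox()"; python3 -m handwheel '[[0,0.001,-0.008,0],[0,0.001,-0.008,0]]'|grep -E "pos|ft_"; python3 - <<'E'
from h import *
import cv2
inbox()
b=r.snapshot("scene")[230:340,130:290,::-1];cv2.imwrite("pics/s4.png",cv2.resize(cv2.convertScaleAbs(b,alpha=1.4,beta=20),(800,550),interpolation=cv2.INTER_CUBIC))
E
```

```text
tool_pos: [516.9, -343.5, 20.1]
ft_force: [0.4, -0.7, -1.2]
t 4.95 box xyz [-152.7    1.    20.1] rot [ 1.8000e+02 -3.0000e-02  1.6759e+02] F [ 0.4 -0.7 -1.2] gap 85.45728715059757
tool_pos: [517.6, -340.7, 36.7]
ft_force: [-0.4, -0.7, 0.6]
t 5.15 box xyz [-149.8    0.8   36.7] rot [ 1.7996e+02 -3.0000e-02  1.6765e+02] F [-0.4 -0.7  0.6] gap 85.21057348079167
```

View pics/s4.png

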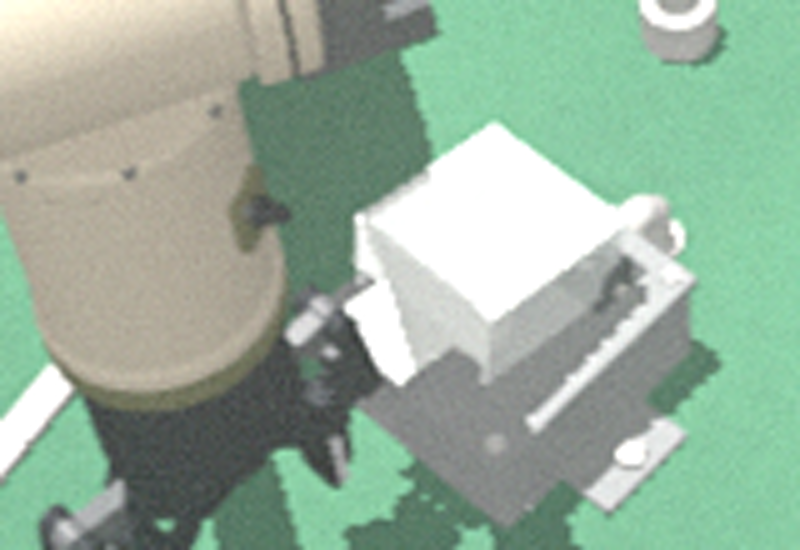

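The guard is rising: the roof is tilted and its tab at (385,340) rests on the knuckle, with about 1 N of force. I'll continue along the arc.

```bash
python3 -m handwheel '[[0,0.005,-0.009,0],[0,0.005,-0.008,0],[0,0.006,-0.008,0],[0,0.006,-0.008,0]]'|grep -E "pos|ft_"; python3 -c "
from h import *
inbox()"; python3 -m handwheel '[[0,0.007,-0.007,0],[0,0.007,-0.007,0],[0,0.008,-0.004,0],[0,0.008,-0.003,0],[0,0,0,0]]'|grep -E "pos|ft_"; python3 - <<'E'
from h import *
import cv2
inbox()
b=r.snapshot("scene")[230:340,130:290,::-1];cv2.imwrite("pics/s5.png",cv2.resize(cv2.convertScaleAbs(b,alpha=1.3,beta=10),(800,550),interpolation=cv2.INTER_CUBIC))
E
```

```text
tool_pos: [522.8, -320.2, 70.6]
ft_force: [0.5, -1.9, 0.2]
t 5.6 box xyz [-1.287e+02  1.000e-01  7.060e+01] rot [-1.7995e+02  8.0000e-02  1.6761e+02] F [ 0.5 -1.9  0.2] gap 85.38133189635245
tool_pos: [529.3, -289.2, 90.5]
ft_force: [-0.4, -0.6, -0.1]
t 6.1 box xyz [-97.    0.5  90.5] rot [179.98   0.   167.71] F [-0.4 -0.6 -0.1] gap 85.25003990052706
```

View pics/s5.png

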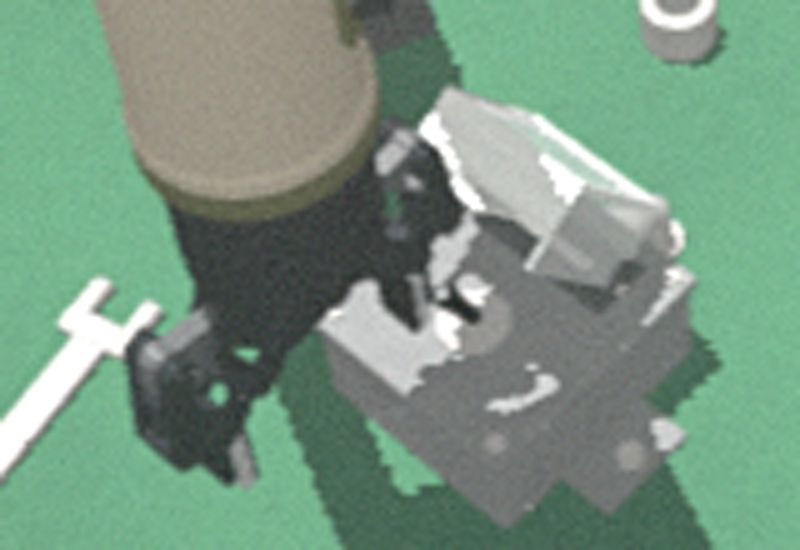

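The guard is up by about 55°, with the fingertip at (420,320) just in front of the toggle at (455,300). Now I push.

```bash
python3 -m handwheel '[[0,0.004,0.005,0],[0,0.005,0,0],[0,0.005,0,0],[0,0.005,0,0]]'|grep -E "pos|ft_"; python3 -m handwheel '[[0,0.005,0,0],[0,0.004,0,0],[0,0,0,0]]'|grep -E "pos|ft_"; python3 -c "
from h import *
inbox()"
```

```text
tool_pos: [532.8, -271.7, 85.1]
ft_force: [-1.5, -4.4, 3.7]
tool_pos: [535.2, -263.5, 87.0]
ft_force: [-5.5, -1.6, 10.7]
t 6.85 box xyz [-70.6   0.2  87. ] rot [-1.7993e+02  6.0000e-02  1.6766e+02] F [-5.5 -1.6 10.7] gap 85.45902618850393
```

An upward force of 10.7 N with little horizontal force means the tip is riding on top of the toggle: open fingers end about 13 mm short of the TCP. I'll back off, go lower and push again.

```bash
python3 -m handwheel '[[0,-0.006,-0.004,0],[0,-0.01,0,0],[0,-0.012,0,0],[0,-0.004,0,0],[0,0,0.01,0],[0,0,0.01,0],[0,0,0,0]]'|grep -E "pos|ft_"; python3 -c "
from h import *
inbox()"
```

```text
tool_pos: [526.5, -293.2, 66.4]
ft_force: [-0.2, 0.4, -0.3]
t 7.55 box xyz [-101.6    2.3   66.4] rot [179.9   -0.22 167.63] F [-0.2  0.4 -0.3] gap 85.42232751457412
```

```bash
python3 -m handwheel '[[0,0.006,0,0],[0,0.005,0,0],[0,0.005,0,0],[0,0,0,0]]'|grep -E "pos|ft_"; python3 -m handwheel '[[0,0.005,0,0],[0,0.005,0,0],[0,0.004,0,0],[0,0,0,0]]'|grep -E "pos|ft_"; python3 -c "
from h import *
inbox()"
```

```text
tool_pos: [531.9, -277.9, 69.7]
ft_force: [-0.2, 0.4, 0.0]
tool_pos: [534.8, -264.8, 69.7]
ft_force: [-0.2, -1.4, 0.3]
t 8.35 box xyz [-72.    0.2  69.7] rot [-1.7999e+02  5.0000e-02  1.6765e+02] F [-0.2 -1.4  0.3] gap 86.09516479594859
```

Free of the top now, with about 1.4 N. Continue toward the on stop.

```bash
python3 -m handwheel '[[0,0.004,0,0],[0,0.003,0,0],[0,0,0,0]]'|grep -E "pos|ft_"; python3 -m handwheel '[[0,0.003,0,0],[0,0,0,0]]'|grep -E "pos|ft_";  python3 -c "
from h import *
inbox()"
```

```text
tool_pos: [535.9, -258.8, 69.2]
ft_force: [0.6, -5.6, -0.7]
tool_pos: [536.0, -258.4, 69.5]
ft_force: [-1.5, -16.2, -0.7]
t 8.85 box xyz [-65.5   0.4  69.5] rot [-1.7971e+02  4.0000e-02  1.6759e+02] F [ -1.5 -16.2  -0.7] gap 85.22472234216883
```

Hard stop at TCP x = -65.5 with 16 N; I predicted the toggle's on stop at about -63.5. I'll retreat so the guard drops, then look.

```bash
python3 -m handwheel '[[0,-0.005,0,0],[0,-0.02,0,0],[0,-0.025,0,0],[0,-0.03,0,0],[0,-0.03,0,0],[0,-0.03,0,0],[0,-0.02,-0.04,0],[0,0,-0.05,0],[0,0,0,0],[0,0,0,0]]'|grep -E "pos|ft_"; python3 - <<'E'
from h import *
import cv2
inbox()
f=lambda i:cv2.resize(i[:,:,::-1],(400,440),interpolation=cv2.INTER_CUBIC)
m=np.hstack([f(r.snapshot("top")[185:273,320:400]),f(r.snapshot("scene")[245:333,190:270])])
cv2.imwrite("pics/m6.png",m)
for nm,P in dict(off=(-32,0,98),on=(-4,0,98),rooffront=(-50,38,109)).items():print(nm,(proj("top",W(Q,P))-[320,185])*5,(proj("scene",W(Q,P))-[190,245])*5+[400,0])
E
```

```text
tool_pos: [503.3, -412.1, 161.2]
ft_force: [-1.1, 0.1, 0.6]
t 9.85 box xyz [-222.6   -0.4  161.2] rot [-1.7994e+02  1.7000e-01  1.6763e+02] F [-1.1  0.1  0.6] gap 85.67521056620951
off [[334.05269239 226.41822518]] [[537.96995291 212.26455793]]
on [[268.87354963 212.79918481]] [[585.60087261 169.01062238]]
rooffront [[366.81984546 322.03280021]] [[438.78499098 175.28633592]]
```

View pics/m6.png

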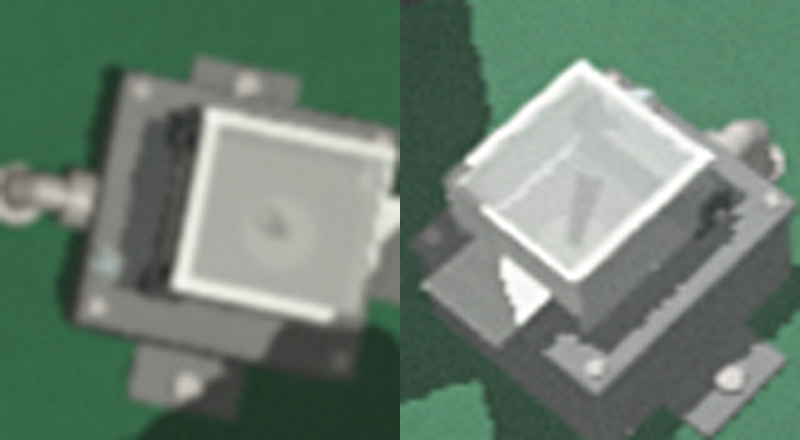

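The guard is shut. The toggle now leans to the hinge side, its tip at (270,215) in the top half and (587,176) in the scene half. That matches the predicted "on" position within the known bias, so I'm handing in.

```bash
python3 -c "
from bench import r
print(r.hand_in())"
```

```text
the job is handed in; nothing more can be done
None
```

I handed the job in at about 10 s: the toggle was pushed to its on stop with the guard raised, the guard has dropped shut over it, and the robot is clear; my first push slid onto the toggle's top, pressing about 11 N, so I went lower and pushed again.

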